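Gauge a brass bar in a tapered slot

TASK

Stand the brass bar upright in the wide end of the gauge's tapered slot, in front of the red slider, and slide it along the straight fence towards the narrow end until it wedges between fence and jaw, pushing the red slider ahead of it. Then take the bar out, leaving the red slider where the bar stopped as the reading, and stand the bar upright in the steel tray on the right. Keep the bar upright throughout and leave the other tools alone.

Things in the scene. Friction and masses are not known exactly. Their poses are not given: they have to be found in the camera images.
- bar: brass-coloured round bar, 32 mm diameter, 95 mm tall, about 0.4 kg, smooth, standing upright on the bench in front of the orange tool case. Origin: centre of its underside; z axis up along the bar.
- gauge: taper gauge fixed to the bench: dark steel plate (230 x 150 mm, top 8 mm above the bench) with a straight bright steel fence far from the robot and a tapered jaw near it. Origin: on the bench, under the middle of the fence's working face. x: slide direction along the fence, wide to narrow end (roughly to the robot's left); y: from the fence face (y = 0) across the slot to the jaw; z up.
- slot_entry (a point): point on the plate's top in the wide end of the slot, at x = -75, y = 20 mm in the gauge frame. A bar standing here is clear of slider, fence and jaw (the slot is 43 to 51 mm wide here, open above and at both ends, and narrows by 1 mm per 6 mm). Fence and jaw are 200 mm long, tops 40 mm above the bench.
- fence_mid (a point): point on the fence's working face at mid-length (gauge x = 0), 24 mm above the bench. The bar's axis runs 16 mm from this face when the bar touches the fence. Depending on the setting of the jaw the bar wedges with its axis 10 mm before to 40 mm beyond this point along the slide direction.
- jaw: tapered jaw of the gauge, bright steel bar 200 x 26 mm with two dark screws on top; clamped at a different setting each time, immovable. Origin: at bench height under the middle of its working face. x along that face towards the narrow end, at 9.46 degrees (1 in 6) to the fence; y out of the slot, so the slot lies at y < 0; z up. The bar touches it when its axis is at y = -16 mm.
- telltale (a joint): red slider in the slot, 40 long (along the slide direction) x 18 wide x 28 mm, lying along the fence, its top 38 mm above the bench. Value in m, 0 to 0.11: its front end face (towards the wide end) stands at x = value - 40 mm in the gauge frame; it starts at 0.005 to 0.02. Pushed by the bar, it slides with about 2 N of friction and stays where it is left.
- telltale_ref (a point): point that moves with the red slider: 16 mm in front of its front end face and 16 mm from the fence face, 24 mm above the bench; this is where the axis of the bar is while it touches slider and fence.
- tray: shallow bright steel tray, 154 x 244 mm (its x by y), rim 14 mm high, on the robot's right; it does not move. Origin: centre of its underside; y axis along its length; its floor is about 2 mm above the bench and flat (the screws seen in it are flat and do no harm).
- spanner_1: combination spanner, 192 mm long, lying in front of the bar; leave alone. Origin: centre of its underside.
- driver_blue: blue screwdriver, 164 mm long, lying beyond the gauge; leave alone. Origin: centre of its underside.
- tape_measure: yellow tape measure, 34 x 127 x 60 mm, standing beyond the gauge; leave alone. Origin: centre of its underside.
- sanding_block: cork sanding block, 60 x 100 x 32 mm, lying beyond the tray; leave alone. Origin: centre of its underside.
There are look-alikes about, which are no part of the job. Several things look just like the bar: the one meant starts farthest to the robot's right.

How it is judged:
By the outcome, as a careful person would: the job done as asked, in the order asked, and still so for the second after the job is handed in, with the robot touching nothing.
It also fails if it takes over 64 s, if anything falls off the work surface, if the arm or the gripper's body presses on something with over 40 N, if the wrist force passes 120 N, or if a joint passes its speed limit or range.

ROBOT

A 6-joint arm with a two-finger parallel gripper is mounted at the origin on a cart in front of the work surface, level with it; the furniture and walls round the work are solid. World frame = base frame: x ahead of the robot, y to its left, z up, the work surface at z = 0. Lengths are in m, angles in rad, forces in N, time in s.
With the tool pointing down it reaches from about 0.35 to 0.85 m from the base axis. Payload 8.1 kg.
Tool frame: the origin (TCP) lies on the centre line of the jaws, within the pads' length; the fingertips stand robot.tip_extent ahead of it and the grasp point (between the pads) lies 11 mm behind it (robot.tip_extent is the distance from the TCP to the fingertips, in m); y points along the fingers, z is the direction in which the jaws open and shut, and the axes are right-handed (so a half turn about y gives the same grasp; the last joint's range is limited). The gripper opens to 93 mm and grips with 3 to 60 N. Pads are 15 mm wide; open, the fingers measure 128 mm over their backs; the gripper's body (75 mm by 188 mm) begins 65 mm behind the grasp point.
Start: joints at [-1.422, 0.13, 1.488, -0, 1.523, -0.085], TCP at [0.139, -0.584, 0.227] pointing down, gripper open.
Joint ranges: [-2.96, 2.96], [-0.89, 2.26], [0.02, 2.5], [-1.34, 4.48], [0, 2.73], [-2.66, 2.66]. Speed limits (rad/s): [2.39, 2.39, 2.79, 3.14, 3.14, 3.14].

INTERFACE

Orientations are given as a rotation vector (axis times angle).
In Python, from plant import monitor, optics, robot gives the robot as it stands.
- The arm moves only by the shell command python3 -m inch 'ROWS' [OPENING] [FORCE]. ROWS is JSON, a list that holds one entry, the list of rows, each a list of 6 numbers: the shift along the tool's x, y, z in mm, then the turn, a rotation vector about the tool's x, y, z in rad. A call has 1 to 8 rows; each row shifts and turns the commanded pose from where the row before left it, along the tool's axes as they then stand; what a row does not reach is not made up. A row lasts 1/8 s, in which the tool goes at most 62.5 mm and 10.7 degrees, less where a joint would pass 70% of its speed; a pose out of reach is approached as far as the arm can. A call is refused whole if a number of a shift passes 62.5 or a number of a turn 0.188, either way. A call with a gripper value outside its range is refused whole. OPENING is the finger opening in mm, from 0 to 93, set as the call begins (- or left out, the last holds). The fingers move at their own pace and stop on an object; FORCE is the grip in N (left out, the last holds). Time passes only in rows, so rows that do not move let the fingers close. It gives the time, the measured TCP pose, the force and the opening at its end, in the units of the state.
- monitor.read_state(): the state, without advancing time (a new reading comes with each control period).
- optics.read_camera(name): name is "scene" or "top" or "wrist"; returns a dict with "image" (420x560x3 uint8, blue, green, red), "fx", "fy", "cx", "cy" (pixels), "rvec" (rotation vector, rad) and "tvec" (3), from world to camera coordinates, as OpenCV has them. Camera axes: x right, y down, z forward; pixel columns grow to the right and rows downward; lengths in m; the calibration is good to about 2 mm. A picture is of the moment at which its call begins. There is no depth.
- robot.close_job(): hands the job in, once; it reports no verdict.
The state is a dict: "t": time; "q": joint angles; "dq": joint speeds; "joint_torque": joint torques, N m; "tool_pos": TCP position; "orientation": TCP orientation; "force": force on the tool from outside, world axes, zero at the start; "wrist_torque": the same for the moment, N m; "opening": finger opening in m.
Only numpy, scipy, OpenCV 4.12 (cv2) and the standard library are available. Lean on these libraries where they do the work, as an engineer would, in place of code of your own. Each camera call takes 0.05 s, during which the arm holds its last target.

## Working session

There is one attempt and no reset: what is moved stays moved. The work goes in short steps, Python scripts to look and compute and a shell command to move; the robot and the scene stay as the last step left them, time stands still between calls to the robot, and variables do not carry over. Pictures are saved under pics/ and viewed, and the job is handed in when it is done.

```bash
ls; mkdir -p pics; cat > h.py <<'E'
import numpy as np, cv2
from plant import monitor, optics, robot
def cam(n):
    c=optics.read_camera(n); R=cv2.Rodrigues(np.array(c['rvec'],float))[0]
    K=np.array([[c['fx'],0,c['cx']],[0,c['fy'],c['cy']],[0,0,1.]])
    return c['image'],K,R,np.array(c['tvec'],float).reshape(3)
def ray(px,K,R,t,z):
    d=R.T@np.linalg.inv(K)@np.array([px[0],px[1],1.]); o=-R.T@t
    return o+d*(z-o[2])/d[2]
def proj(P,K,R,t):
    p=K@(R@np.array(P,float)+t); return p[:2]/p[2]
E
python3 - <<'E'
from h import *
import pickle
d={}
for n in ["scene","top","wrist"]:
    c=cam(n); d[n]=c; cv2.imwrite(f"pics/{n}0.png",c[0])
    print(n,-c[2].T@c[3],c[2][2])
pickle.dump(d,open("c0.pkl","wb"))
s=monitor.read_state(); print(s); print(robot.tip_extent)
E
```

```text
pics
scene [-0.19303975  0.58999258  0.95408891] [ 0.55475486 -0.44698386 -0.70174958]
top [2.65595436e-01 1.17397054e-03 1.20902723e+00] [ 0.2231047  -0.00281857 -0.97479041]
wrist [ 0.20307556 -0.56756191  0.38354387] [-0.23312892 -0.0538763  -0.97095224]
{'t': 0.15, 'q': array([-1.42236637e+00,  1.30971563e-01,  1.48905043e+00, -2.47107667e-05,
        1.52301541e+00, -8.54003015e-02]), 'dq': array([ 0.00048511, -0.0006265 , -0.00507331,  0.00044279,  0.00177871,
       -0.00030145]), 'joint_torque': array([-1.71757463e-03, -5.60475969e+01, -4.92334521e+01,  7.66435917e-02,
        3.05591896e-02, -1.04823189e-04]), 'tool_pos': array([ 0.13897014, -0.58322955,  0.22582636]), 'orientation': array([-0.24642467,  2.09899247, -2.09594448]), 'force': array([ 0.25588272,  0.19135655, -0.79589757]), 'wrist_torque': array([-0.02069955,  0.03599605,  0.01476179]), 'opening': 0.09288864600284288}
0.008
```

View pics/scene0.png

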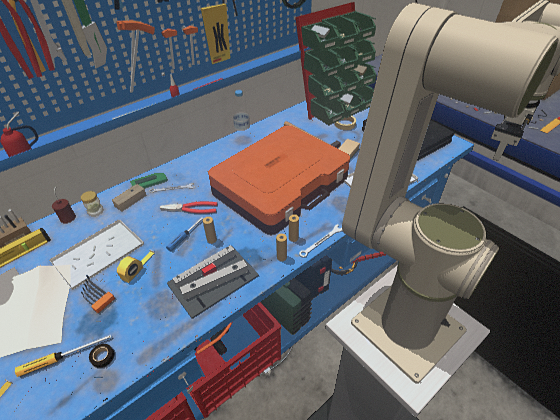

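View pics/top0.png

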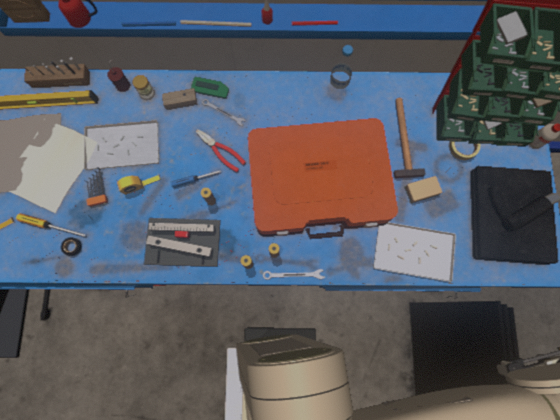

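View pics/wrist0.png

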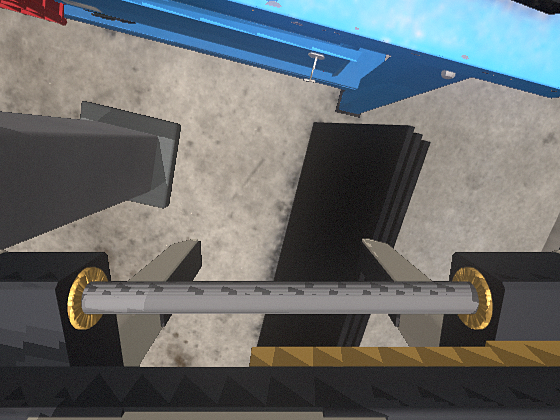

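Candidate bars in the top view are (207,195), (246,261) and (274,249). Image right is the robot's right, so (274,249) is the bar meant. I'll enlarge that area to confirm, and the gauge as well.

```bash
python3 - <<'E'
from h import *
import pickle
d=pickle.load(open("c0.pkl","rb"))
im,K,R,t=d["top"]
a=cv2.resize(im[185:285,140:340],None,fx=4,fy=4,interpolation=cv2.INTER_CUBIC); cv2.imwrite("pics/topcrop.png",a)
im,K2,R2,t2=d["scene"]
a=cv2.resize(im[205:325,160:350],None,fx=4,fy=4,interpolation=cv2.INTER_CUBIC); cv2.imwrite("pics/scenecrop.png",a)
for p in [(207,192),(246,259),(274,247)]: print(p,ray(p,K,R,t,0.095))
for p in [(208,222),(281,239),(293,219)]: print(p,ray(p,K2,R2,t2,0.095))
E
```

```text
(207, 192) [0.60705738 0.22388656 0.095     ]
(246, 259) [0.40519147 0.10077249 0.095     ]
(274, 247) [0.44092673 0.01993916 0.095     ]
(208, 222) [0.59578201 0.23484761 0.095     ]
(281, 239) [0.39498556 0.10904408 0.095     ]
(293, 219) [0.43378393 0.02772211 0.095     ]
```

View pics/topcrop.png

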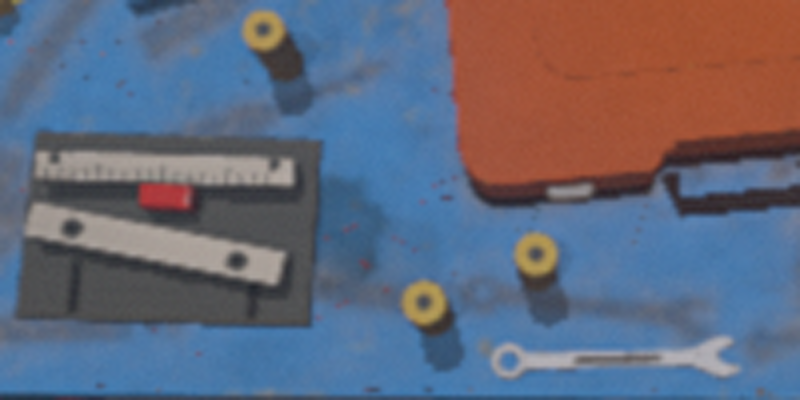

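View pics/scenecrop.png

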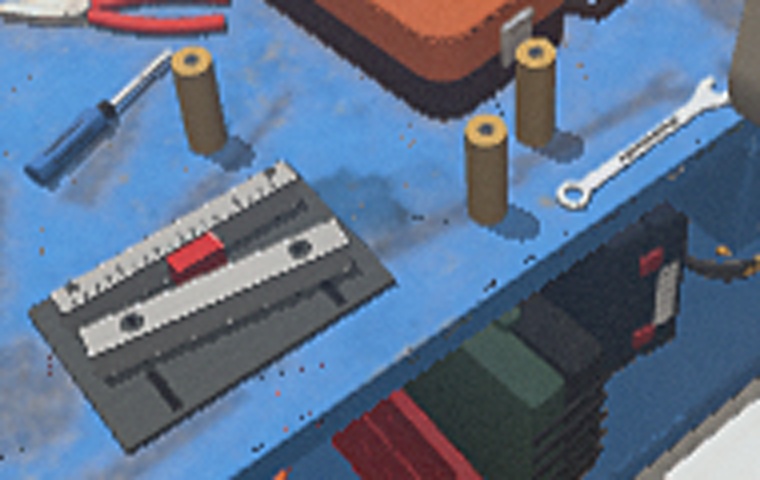

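```bash
python3 - <<'E'
from h import *
import pickle
from scipy.spatial.transform import Rotation as Ro
d=pickle.load(open("c0.pkl","rb"))
def comps(mask,lo=15):
    n,l,s,c=cv2.connectedComponentsWithStats(mask.astype(np.uint8)); return [(s[i,4],c[i]) for i in range(1,n) if s[i,4]>lo],l
for cn in ["top","scene"]:
    im,K,R,t=d[cn]; h=cv2.cvtColor(im,cv2.COLOR_BGR2HSV)
    m=(h[...,0]>18)&(h[...,0]<32)&(h[...,1]>90)&(h[...,2]>130)
    for a,c in comps(m,8)[0]:
        P=ray(c,K,R,t,0.095)
        if 0.3<P[0]<0.7 and -0.1<P[1]<0.3: print(cn,a,c.round(1),P.round(4))
    m=((h[...,0]<6)|(h[...,0]>172))&(h[...,1]>130)&(h[...,2]>100)
    for a,c in comps(m,8)[0]:
        P=ray(c,K,R,t,0.038)
        if 0.4<P[0]<0.65 and 0.15<P[1]<0.5: print(cn,"red",a,c.round(1),P.round(4))
    for rng,z,nm in [((0.3,.7,.1,.5),.04,"bright"),((0.3,.6,-.6,-.05),.014,"tray")]:
        m=(h[...,1]<60)&(h[...,2]>130)
        for a,c in comps(m,60)[0]:
            P=ray(c,K,R,t,z)
            if rng[0]<P[0]<rng[1] and rng[2]<P[1]<rng[3]:
                n,l=cv2.connectedComponents(m.astype(np.uint8)); k=None
                n,l,s,cc=cv2.connectedComponentsWithStats(m.astype(np.uint8)); k=np.argmin(((cc-c)**2).sum(1))
                pts=np.argwhere(l==k)[:,::-1].astype(np.float32); r=cv2.minAreaRect(pts); b=cv2.boxPoints(r)
                print(cn,nm,a,c.round(1),P.round(4),b.round(1).tolist(),[ray(q,K,R,t,z)[:2].round(3).tolist() for q in b])
print(Ro.from_rotvec([-0.246,2.099,-2.096]).as_matrix().round(3))
E
```

```text
top 58 [205.6 192.3] [0.6062 0.2281 0.095 ]
top 65 [273.6 248.4] [0.4368 0.0209 0.095 ]
top 70 [245.6 260.3] [0.4014 0.102  0.095 ]
top red 67 [180.3 233.5] [0.49   0.3112 0.038 ]
top bright 398 [180.8 226.6] [0.5115 0.3105 0.04  ] [[148.8000030517578, 228.89999389648438], [149.0, 222.3000030517578], [212.1999969482422, 224.1999969482422], [212.0, 230.8000030517578]] [[0.503, 0.409], [0.524, 0.41], [0.52, 0.214], [0.499, 0.213]]
top bright 482 [178.3 245.3] [0.4527 0.3144 0.04  ] [[145.8000030517578, 243.0], [147.39999389648438, 235.10000610351562], [210.3000030517578, 247.6999969482422], [208.6999969482422, 255.5]] [[0.459, 0.414], [0.484, 0.412], [0.446, 0.216], [0.422, 0.22]]
top tray 3515 [413.5 251.8] [ 0.4417 -0.4155  0.014 ] [[370.8999938964844, 267.6000061035156], [378.8999938964844, 222.10000610351562], [456.8999938964844, 235.6999969482422], [449.0, 281.20001220703125]] [[0.391, -0.28], [0.536, -0.312], [0.494, -0.557], [0.351, -0.519]]
scene 37 [293.6 217.7] [0.4368 0.0225 0.095 ]
scene 24 [206.7 220.6] [0.6037 0.2347 0.095 ]
scene 39 [281.1 237.2] [0.4004 0.1042 0.095 ]
s
[... 471 characters left out ...]
30517578, 293.6000061035156]] [[0.483, 0.412], [0.447, 0.213], [0.42, 0.222], [0.457, 0.417]]
scene bright 103 [168.7 304.3] [0.4512 0.4623 0.04  ] [[156.39999389648438, 303.20001220703125], [176.5, 296.5], [180.3000030517578, 307.8999938964844], [160.1999969482422, 314.6000061035156]] [[0.476, 0.486], [0.459, 0.434], [0.421, 0.444], [0.438, 0.495]]
scene tray 74 [349.7 178.3] [ 0.5141 -0.3288  0.014 ] [[344.1000061035156, 184.10000610351562], [347.3999938964844, 169.5], [354.20001220703125, 171.10000610351562], [350.79998779296875, 185.6999969482422]] [[0.505, -0.288], [0.556, -0.362], [0.533, -0.374], [0.483, -0.301]]
[[-0.973 -0.     0.232]
 [-0.232  0.001 -0.973]
 [-0.    -1.    -0.001]]
```

```bash
python3 -m inch '[[[0,0,0,0,0.127,0],[0,0,0,0,0.127,0],[-50,0,0,0,0,0],[-50,0,0,0,0,0],[-50,0,0,0,0,0],[-20,0,-45,0,0,0],[-20,0,-45,0,0,0],[-20,0,-45,0,0,0]]]' 60
```

```text
t: 1.15
tool_pos: [0.3523, -0.4513, 0.2259]
orientation: [-0.022, -2.212, 2.21]
force: [0.5, -0.8, 0.6]
opening: 0.06
```

```bash
python3 -m inch '[[[-10,0,-50,0,0,0],[-10,0,-50,0,0,0],[-10,0,-50,0,0,0],[-10,0,-50,0,0,0],[-10,0,-50,0,0,0],[-10,0,-50,0,0,0],[-8,0,-50,0,0,0],[-8,0,-50,0,0,0]]]'; python3 -m inch '[[[0,0,-40,0,0,0],[0,0,-30,0,0,0],[0,0,0,0,0,0],[0,0,0,0,0,0]]]'
python3 - <<'E'
from h import *
import pickle
from scipy.spatial.transform import Rotation as Ro
c=cam("wrist"); pickle.dump(c,open("c1.pkl","wb")); cv2.imwrite("pics/wrist1.png",c[0])
s=monitor.read_state(); print(s['t'],s['tool_pos'],s['q']); print(Ro.from_rotvec(s['orientation']).as_matrix().round(3)); print(proj([.437,.0215,.095],*c[1:]))
E
```

```text
t: 2.15
tool_pos: [0.4357, -0.0529, 0.2265]
orientation: [-0.023, -2.211, 2.211]
force: [0.5, 0.2, -0.1]
opening: 0.0599
t: 2.65
tool_pos: [0.4371, 0.0149, 0.2265]
orientation: [-0.022, -2.211, 2.212]
force: [-0.2, -0.5, 0.3]
opening: 0.0602
2.7 [0.43714349 0.01462866 0.2265267 ] [-8.35370686e-02 -3.24520321e-01  1.91404110e+00 -3.98279644e-04
  1.55223990e+00  1.50800987e+00]
[[-1.    -0.    -0.021]
 [ 0.021 -0.    -1.   ]
 [ 0.    -1.     0.   ]]
[273.49757793 207.16800493]
```

View pics/wrist1.png

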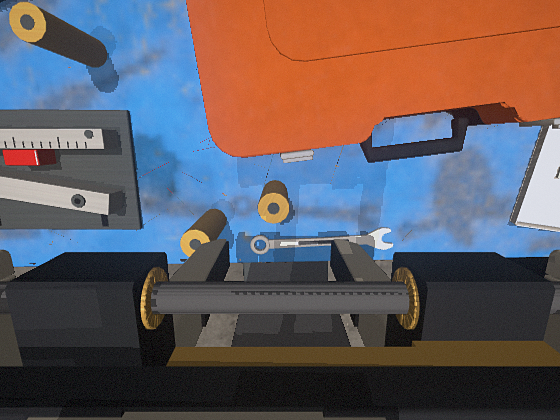

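```bash
python3 - <<'E'
from h import *
import pickle
im,K,R,t=pickle.load(open("c1.pkl","rb"))
h=cv2.cvtColor(im,cv2.COLOR_BGR2HSV)
m=((h[...,0]>15)&(h[...,0]<32)&(h[...,1]>90)&(h[...,2]>150)).astype(np.uint8)
cs,_=cv2.findContours(m,cv2.RETR_EXTERNAL,cv2.CHAIN_APPROX_NONE)
for c in cs:
    if cv2.contourArea(c)>200:
        (x,y),r=cv2.minEnclosingCircle(c)
        if y<260: print((x,y),r,ray((x,y),K,R,t,.095))
cv2.imwrite("pics/w1crop.png",cv2.resize(im[160:270,150:320],None,fx=4,fy=4))
E
```

```text
(194.5634002685547, 242.45965576171875) 14.644734382629395 [0.40164781 0.10306363 0.095     ]
(273.1333312988281, 207.5) 15.532898902893066 [0.43666936 0.02186991 0.095     ]
(27.0, 21.5) 21.07733726501465 [0.60510189 0.22950907 0.095     ]
```

View pics/w1crop.png

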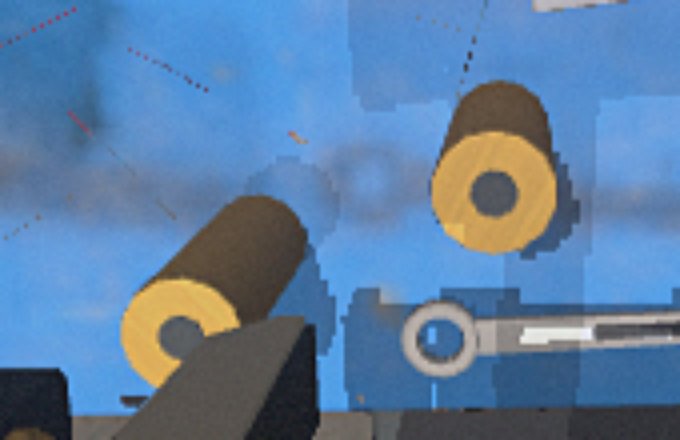

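The crop confirms the right-hand bar, with its top ring at (273,207), i.e. (0.437, 0.022). The neighbouring bar at (195,242) is clear of the fingers. Now I'll shift and descend.

```bash
python3 -m inch '[[[0,0,-7,0,0,0],[0,40,0,0,0,0],[0,40,0,0,0,0],[0,40,0,0,0,0],[0,30,0,0,0,0],[0,20,0,0,0,0],[0,6,0,0,0,0],[0,0,0,0,0,0]]]'
```

```text
t: 3.7
tool_pos: [0.4374, 0.0222, 0.0508]
orientation: [-0.023, -2.211, 2.211]
force: [0.3, -0.1, 0.4]
opening: 0.0599
```

```bash
python3 -m inch '[[[0,0,0,0,0,0],[0,0,0,0,0,0],[0,0,0,0,0,0],[0,0,0,0,0,0]]]' 25 40;  python3 -m inch '[[[0,-20,0,0,0,0],[0,-30,0,0,0,0],[0,-30,0,0,0,0],[0,0,0,0,0,0],[0,0,0,0,0,0]]]'
python3 - <<'E'
from h import *
import pickle
d={}
for n in ["wrist","top","scene"]:
    c=cam(n); d[n]=c; cv2.imwrite(f"pics/{n}2.png",c[0])
pickle.dump(d,open("c2.pkl","wb")); s=monitor.read_state(); print(s['tool_pos'],s['force'],s['opening'])
E
```

```text
t: 4.2
tool_pos: [0.4377, 0.0223, 0.0512]
orientation: [-0.023, -2.212, 2.212]
force: [0.8, -0.9, 3.0]
opening: 0.0314
t: 4.82
tool_pos: [0.4365, 0.0225, 0.1291]
orientation: [-0.02, -2.211, 2.21]
force: [0.2, -0.4, -3.1]
opening: 0.0315
[0.43609598 0.02250401 0.12877981] [-0.456309   -0.43393452 -4.49155947] 0.03152965020049361
```

View pics/wrist2.png

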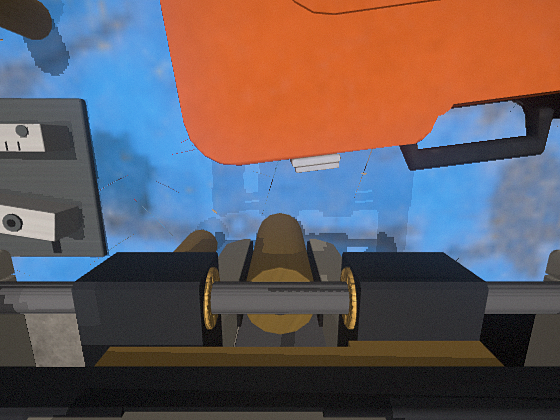

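View pics/scene2.png

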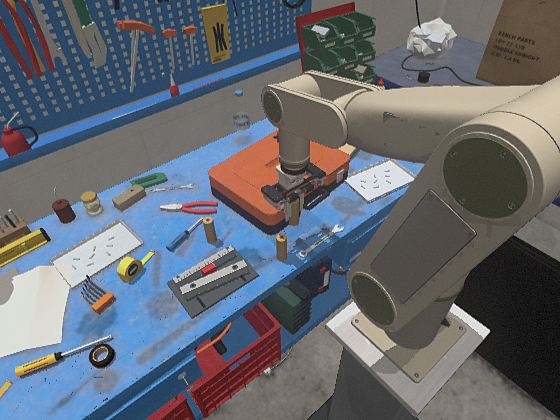

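```bash
python3 -m inch '[[[0,-40,0,0,0,0],[0,-30,0,0,0,0],[-15,0,-40,0,0,0],[-15,0,-50,0,0,0],[-10,0,-50,0,0,0],[0,0,-30,0,0,0],[0,0,0,0,0,0],[0,0,0,0,0,0]]]'
python3 - <<'E'
from h import *
import pickle
c=cam("wrist"); pickle.dump(c,open("c3.pkl","wb")); cv2.imwrite("pics/wrist3.png",c[0]);s=monitor.read_state(); print(s['tool_pos'],s['force'])
E
```

```text
t: 5.98
tool_pos: [0.4803, 0.191, 0.1995]
orientation: [-0.02, -2.21, 2.212]
force: [-0.4, -1.3, -3.7]
opening: 0.0317
[0.48043731 0.19069667 0.19984864] [-1.55119624  0.2001686  -2.64818588]
```

View pics/wrist3.png

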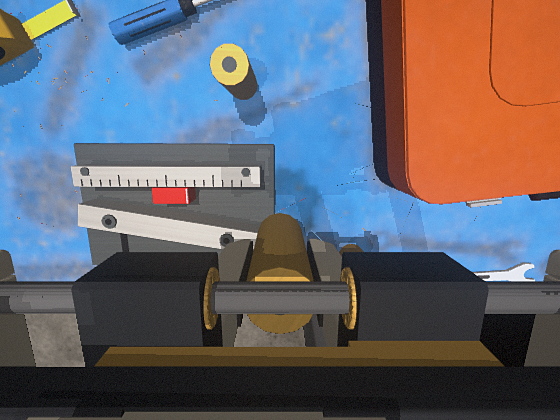

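```bash
python3 - <<'E'
from h import *
import pickle
im,K,R,t=pickle.load(open("c3.pkl","rb"))
h=cv2.cvtColor(im,cv2.COLOR_BGR2HSV)
br=(h[...,1]<60)&(h[...,2]>140)
# fence lower edge per column
us=[];P=[]
for u in list(range(78,148))+list(range(194,256)):
    col=np.where(br[160:200,u])[0]
    if len(col): us.append(u);P.append(ray((u,160+col.max()+.5),K,R,t,.04)[:2])
P=np.array(P); a=np.polyfit(P[:,1],P[:,0],1); res=P[:,0]-np.polyval(a,P[:,1]); k=abs(res)<.002; a=np.polyfit(P[k,1],P[k,0],1); print(k.sum(),len(k),"fence x=",a,np.std(res[k]))
# ends in rows
for r in (172,178,183):
    c=np.where(br[r,50:290])[0]+50; print(r,c.min(),c.max(),ray((c.min()-.5,r),K,R,t,.04)[:2],ray((c.max()+.5,r),K,R,t,.04)[:2])
m=((h[...,0]<6)|(h[...,0]>172))&(h[...,1]>130)&(h[...,2]>60)
m[:150]=0;m[230:]=0;m[:,300:]=0
ys,xs=np.where(m);print("red",xs.min(),xs.max(),ys.min(),ys.max())
for u in (xs.min()-.5,xs.max()+.5): print(ray((u,195),K,R,t,.038))
cv2.imwrite("pics/w3crop.png",cv2.resize(im[135:265,60:300],None,fx=3.3,fy=3.3,interpolation=cv2.INTER_CUBIC))
E
```

```text
125 132 fence x= [0.02021004 0.49221901] 0.0005217886979917845
172 71 259 [0.51600712 0.4118191 ] [0.51198282 0.21207985]
178 60 259 [0.50991124 0.4246872 ] [0.50562687 0.21230988]
183 57 259 [0.50465385 0.4289364 ] [0.50028301 0.21250328]
red 152 189 187 203
[0.48927685 0.33017297 0.038     ]
[0.48844318 0.28899846 0.038     ]
```

View pics/w3crop.png

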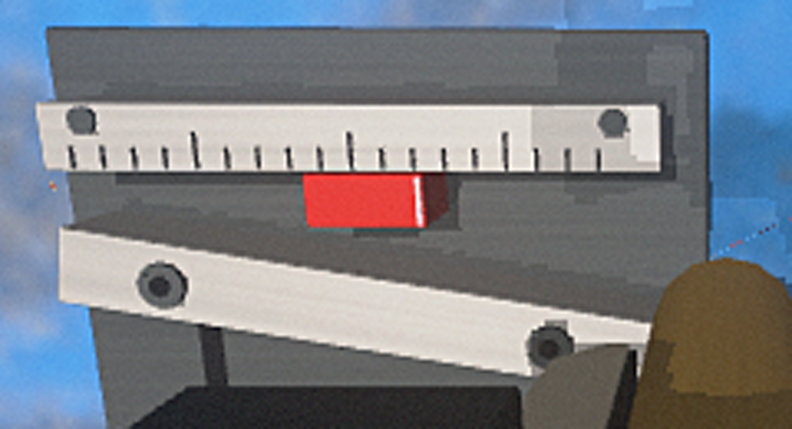

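```bash
python3 -m inch '[[[5.5,0,-46.5,0,0,0],[0,0,0,0,0,0],[0,40,0,0,0,0],[0,30,0,0,0,0],[0,10,0,0,0,0],[0,0,0,0,0,0],[0,0,0,0,0,0]]]'
python3 - <<'E'
from h import *
import pickle
d={}
for n in ["wrist","top","scene"]:
    c=cam(n); d[n]=c; cv2.imwrite(f"pics/{n}4.png",c[0])
pickle.dump(d,open("c4.pkl","wb")); s=monitor.read_state(); print(s['tool_pos'],s['force'],s['opening'])
cv2.imwrite("pics/s4crop.png",cv2.resize(d["scene"][0][200:320,150:310],None,fx=4.5,fy=4.5,interpolation=cv2.INTER_CUBIC))
E
```

```text
t: 6.9
tool_pos: [0.4774, 0.2382, 0.1224]
orientation: [-0.026, -2.213, 2.211]
force: [-0.7, -0.7, -2.8]
opening: 0.0316
[0.47712209 0.23846281 0.12210427] [ 0.03833509 -0.2337582  -2.41049399] 0.03142460418237787
```

View pics/wrist4.png

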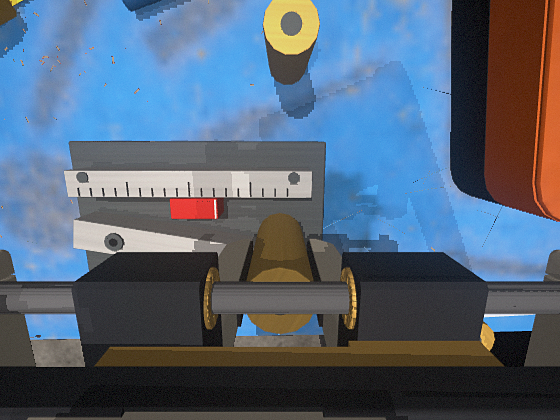

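View pics/s4crop.png

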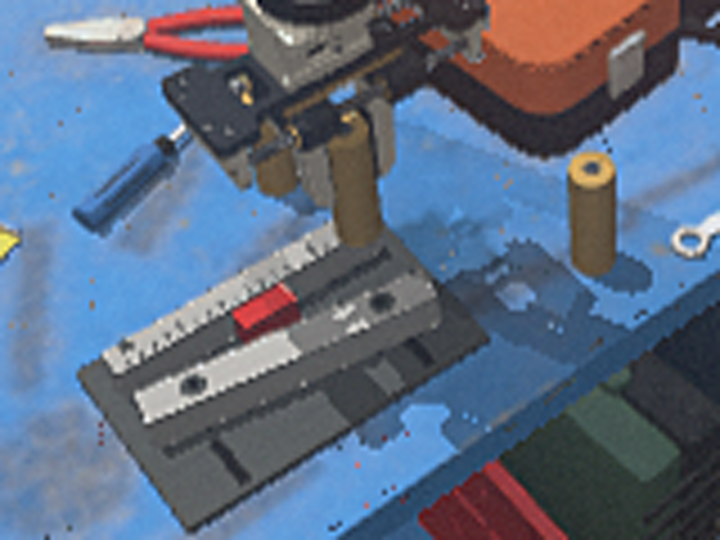

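```bash
python3 - <<'E'
from h import *
import pickle
im,K,R,t=pickle.load(open("c4.pkl","rb"))["wrist"]
h=cv2.cvtColor(im,cv2.COLOR_BGR2HSV)
br=(h[...,1]<60)&(h[...,2]>140)
P=[]
for u in list(range(78,165))+list(range(225,300)):
    col=np.where(br[165:210,u])[0]
    if len(col): P.append(ray((u,165+col.max()+.5),K,R,t,.04)[:2])
P=np.array(P); a=np.polyfit(P[:,1],P[:,0],1); res=P[:,0]-np.polyval(a,P[:,1]); k=abs(res)<.002; a=np.polyfit(P[k,1],P[k,0],1); print(k.sum(),"fence x=",a,np.std(res[k]),"at .237/.312",np.polyval(a,[.237,.312]))
c=np.where(br[182,50:330])[0]+50; print(c.max(),ray((c.max()+.5,182),K,R,t,.04)[:2])
# bar silhouette lower end (bottom ellipse), at bar bottom z
zb=.1221-.0510
for p in [(281,216)]: print(ray(p,K,R,t,zb))
s=[.4767,.2385,zb]; print(proj([.4767+.016,.2385,zb],K,R,t))
m=((h[...,0]<6)|(h[...,0]>172))&(h[...,1]>130)&(h[...,2]>60); m[:180]=0;m[230:]=0;m[:,300:]=0
ys,xs=np.where(m); print("red",xs.min(),xs.max(), ray((xs.max()-7,208),K,R,t,.038),ray((216.5,208),K,R,t,.038))
E
```

```text
152 fence x= [0.026478   0.49046672] 0.0002628147821418592 at .237/.312 [0.49674201 0.49872786]
311 [0.5088953  0.21245043]
[0.48905717 0.23760109 0.0711    ]
[279.65180185 211.12398496]
red 170 223 [0.48853335 0.29154352 0.038     ] [0.48852475 0.29112774 0.038     ]
```

```bash
python3 -m inch '[[[-2,0,0,0,0,0],[0,20,0,0,0,0],[0,15,0,0,0,0],[0,0,0,0,0,0],[0,0,0,0,0,0]]]'; python3 -m inch '[[[0,15,0,0,0,0],[0,6,0,0,0,0],[0,2,0,0,0,0],[0,0,0,0,0,0],[0,0,0,0,0,0]]]'
python3 - <<'E'
from h import *
import pickle
d={}
for n in ["wrist","top","scene"]:
    c=cam(n); d[n]=c; cv2.imwrite(f"pics/{n}5.png",c[0])
pickle.dump(d,open("c5.pkl","wb")); s=monitor.read_state(); print(s['tool_pos'],s['force'],s['opening'])
cv2.imwrite("pics/s5crop.png",cv2.resize(d["scene"][0][200:320,150:310],None,fx=4.5,fy=4.5,interpolation=cv2.INTER_CUBIC))
E
```

```text
t: 7.68
tool_pos: [0.4784, 0.2382, 0.086]
orientation: [-0.023, -2.211, 2.211]
force: [0.0, 0.8, -2.7]
opening: 0.0315
t: 8.3
tool_pos: [0.4785, 0.2382, 0.063]
orientation: [-0.023, -2.212, 2.211]
force: [0.3, 0.4, -3.2]
opening: 0.0316
[0.47843002 0.23825446 0.06297207] [ 0.33020767 -0.17899185 -3.81951591] 0.031161300880856294
```

View pics/wrist5.png

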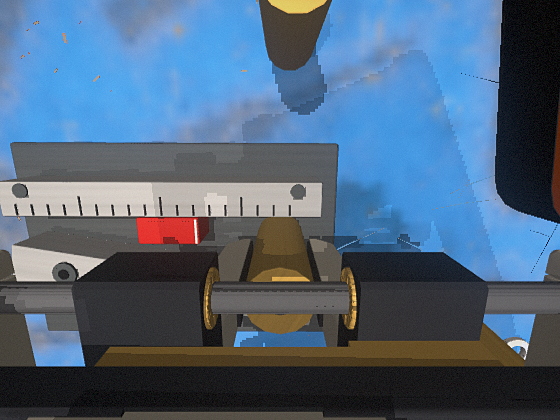

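View pics/s5crop.png

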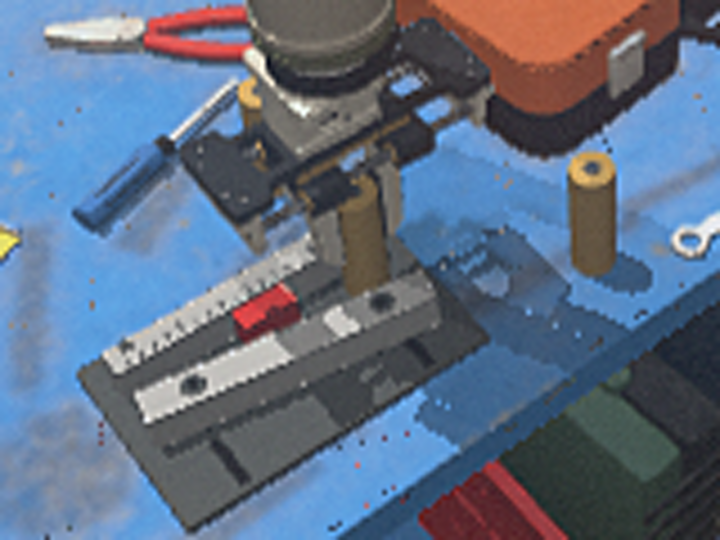

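```bash
python3 -m inch '[[[0,1.5,0,0,0,0],[0,1,0,0,0,0],[0,0,0,0,0,0],[0,0,0,0,0,0]]]'; python3 -m inch '[[[0,1,0,0,0,0],[0,0,0,0,0,0],[0,0,0,0,0,0]]]'; python3 -m inch '[[[0,0.7,0,0,0,0],[0,0,0,0,0,0],[0,0,0,0,0,0]]]'
```

```text
t: 8.95
tool_pos: [0.4782, 0.2381, 0.0601]
orientation: [-0.022, -2.211, 2.211]
force: [0.0, 0.7, -3.2]
opening: 0.0317
t: 9.32
tool_pos: [0.4783, 0.2382, 0.0592]
orientation: [-0.022, -2.211, 2.211]
force: [-0.8, -0.2, -2.8]
opening: 0.0314
t: 9.7
tool_pos: [0.4787, 0.2383, 0.0592]
orientation: [-0.023, -2.212, 2.211]
force: [-1.7, -1.1, 6.3]
opening: 0.0316
```

```bash
python3 -m inch '[[[0,-0.6,0,0,0,0],[-1.5,0,0,0,0,0],[0,0,0,0,0,0],[0,0,0,0,0,0]]]'; python3 -m inch '[[[-1,0,0,0,0,0],[0,0,0,0,0,0],[0,0,0,0,0,0]]]'; python3 -m inch '[[[-1,0,0,0,0,0],[0,0,0,0,0,0],[0,0,0,0,0,0]]]'
```

```text
t: 10.2
tool_pos: [0.4798, 0.2382, 0.0592]
orientation: [-0.023, -2.212, 2.211]
force: [-1.7, 0.1, 4.3]
opening: 0.0313
t: 10.58
tool_pos: [0.4808, 0.2382, 0.0592]
orientation: [-0.023, -2.212, 2.211]
force: [-1.9, 0.7, 5.6]
opening: 0.0318
t: 10.95
tool_pos: [0.4818, 0.2381, 0.0592]
orientation: [-0.023, -2.211, 2.211]
force: [-1.9, 0.0, 5.5]
opening: 0.0317
```

```bash
python3 -m inch '[[[-1,-0.3,0,0,0,0],[0,0,0,0,0,0],[0,0,0,0,0,0]]]'; python3 -m inch '[[[-1,0,0,0,0,0],[0,0,0,0,0,0],[0,0,0,0,0,0]]]'
```

```text
t: 11.32
tool_pos: [0.4823, 0.2381, 0.0592]
orientation: [-0.021, -2.211, 2.211]
force: [-4.3, 0.2, 5.4]
opening: 0.0315
t: 11.7
tool_pos: [0.4824, 0.2381, 0.0592]
orientation: [-0.019, -2.21, 2.21]
force: [-7.7, -0.4, 8.5]
opening: 0.0317
```

```bash
python3 -m inch '[[[0.8,-0.6,0,0,0,0],[0,0,0,0,0,0],[0,0,-5,0,0,0],[0,0,-5,0,0,0],[0,0,-5,0,0,0],[0,0,-5,0,0,0],[0,0,0,0,0,0]]]'; python3 -m inch '[[[0,0,-4,0,0,0],[0,0,-4,0,0,0],[0,0,-3,0,0,0],[0,0,0,0,0,0],[0,0,0,0,0,0]]]'
python3 - <<'E'
from h import *
s=monitor.read_state(); print(s['tool_pos'],s['force'],s['wrist_torque'])
for n in ["wrist","scene"]:
    c=cam(n); cv2.imwrite(f"pics/{n}6.png",c[0])
    if n=="scene": cv2.imwrite("pics/s6crop.png",cv2.resize(c[0][200:320,150:310],None,fx=4.5,fy=4.5,interpolation=cv2.INTER_CUBIC))
E
```

```text
t: 12.58
tool_pos: [0.4828, 0.2586, 0.0596]
orientation: [-0.021, -2.211, 2.211]
force: [-4.5, 1.0, -3.6]
opening: 0.0319
t: 13.2
tool_pos: [0.4831, 0.2694, 0.0597]
orientation: [-0.021, -2.211, 2.211]
force: [-5.0, 0.7, -4.5]
opening: 0.0314
[0.48311667 0.26935812 0.05973566] [-5.01249062  0.71555612 -4.46451552] [0.2625723  1.05731271 0.02367686]
```

View pics/wrist6.png

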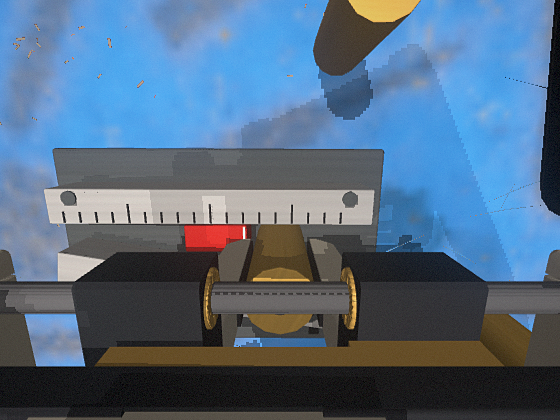

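View pics/s6crop.png

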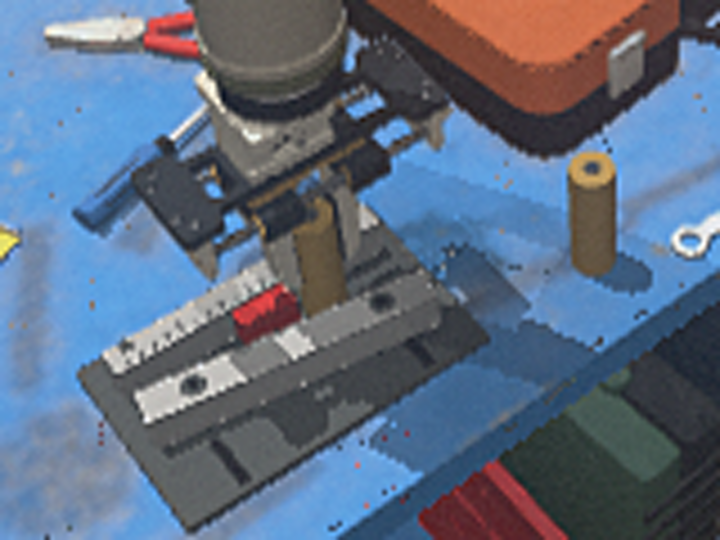

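```bash
python3 -m inch '[[[0,0.2,-3,0,0,0],[0,0,-3,0,0,0],[0,0,-3,0,0,0],[0,0,0,0,0,0]]]'; python3 -m inch '[[[0,0,-3,0,0,0],[0,0,-3,0,0,0],[0,0,-3,0,0,0],[0,0,-3,0,0,0],[0,0,0,0,0,0]]]'; python3 -m inch '[[[0,0,-3,0,0,0],[0,0,-3,0,0,0],[0,0,-3,0,0,0],[0,0,0,0,0,0]]]'
```

```text
t: 13.8
tool_pos: [0.4833, 0.2779, 0.0595]
orientation: [-0.021, -2.21, 2.212]
force: [-5.6, -1.2, -3.8]
opening: 0.0315
t: 14.42
tool_pos: [0.4836, 0.2898, 0.0595]
orientation: [-0.021, -2.21, 2.212]
force: [-4.8, -1.1, -3.4]
opening: 0.0317
t: 14.92
tool_pos: [0.4838, 0.2988, 0.0594]
orientation: [-0.021, -2.21, 2.212]
force: [-5.4, -2.0, -3.7]
opening: 0.0313
```

Pushing the slider now; approaching the wedge range in smaller steps.

```bash
python3 -m inch '[[[0,0,-2,0,0,0],[0,0,-2,0,0,0],[0,0,-2,0,0,0],[0,0,0,0,0,0]]]'; python3 -m inch '[[[0,0,-2,0,0,0],[0,0,-2,0,0,0],[0,0,0,0,0,0]]]';  python3 -m inch '[[[0,0,-2,0,0,0],[0,0,-1,0,0,0],[0,0,0,0,0,0]]]'
```

```text
t: 15.42
tool_pos: [0.4839, 0.3047, 0.0594]
orientation: [-0.021, -2.21, 2.212]
force: [-4.8, -1.6, -3.1]
opening: 0.0319
t: 15.8
tool_pos: [0.484, 0.3087, 0.0594]
orientation: [-0.021, -2.21, 2.212]
force: [-5.0, -2.5, -4.2]
opening: 0.0317
t: 16.18
tool_pos: [0.4841, 0.3116, 0.0594]
orientation: [-0.022, -2.21, 2.212]
force: [-4.7, -1.9, -3.6]
opening: 0.0316
```

```bash
for i in 1 ; do python3 -m inch '[[[0,0,-1.5,0,0,0],[0,0,-1.5,0,0,0],[0,0,0,0,0,0]]]'; done;  python3 -m inch '[[[0,0,-1.5,0,0,0],[0,0,-1,0,0,0],[0,0,0,0,0,0]]]'; python3 -m inch '[[[0,0,-1,0,0,0],[0,0,-1,0,0,0],[0,0,0,0,0,0]]]'
```

```text
t: 16.55
tool_pos: [0.4842, 0.3146, 0.0594]
orientation: [-0.022, -2.21, 2.212]
force: [-4.0, -2.0, -3.0]
opening: 0.0315
t: 16.92
tool_pos: [0.4842, 0.3171, 0.0594]
orientation: [-0.022, -2.21, 2.212]
force: [-4.9, -2.0, -4.0]
opening: 0.0317
t: 17.3
tool_pos: [0.4843, 0.3191, 0.0594]
orientation: [-0.022, -2.21, 2.212]
force: [-4.2, -3.6, -3.7]
opening: 0.0316
```

```bash
python3 -m inch '[[[0,0,-1,0,0,0],[0,0,-1,0,0,0],[0,0,0,0,0,0]]]';  python3 -m inch '[[[0,0,-1,0,0,0],[0,0,-1,0,0,0],[0,0,0,0,0,0]]]'; python3 -m inch '[[[0,0,-1,0,0,0],[0,0,-1,0,0,0],[0,0,0,0,0,0]]]'
```

```text
t: 17.68
tool_pos: [0.4843, 0.3211, 0.0594]
orientation: [-0.022, -2.21, 2.212]
force: [-3.9, -2.1, -3.2]
opening: 0.0315
t: 18.05
tool_pos: [0.4843, 0.3231, 0.0594]
orientation: [-0.022, -2.21, 2.212]
force: [-4.3, -2.2, -4.7]
opening: 0.0316
t: 18.42
tool_pos: [0.4844, 0.3251, 0.0594]
orientation: [-0.022, -2.21, 2.212]
force: [-4.3, -3.3, -3.7]
opening: 0.0316
```

```bash
python3 -m inch '[[[0,0,-1,0,0,0],[0,0,-1,0,0,0],[0,0,0,0,0,0]]]';  python3 -m inch '[[[0,0,-1,0,0,0],[0,0,-1,0,0,0],[0,0,0,0,0,0]]]'; python3 - <<'E'
from h import *
c=cam("wrist"); cv2.imwrite("pics/wrist7.png",c[0]); c=cam("scene"); cv2.imwrite("pics/s7crop.png",cv2.resize(c[0][200:320,150:310],None,fx=4.5,fy=4.5,interpolation=cv2.INTER_CUBIC))
E
```

```text
t: 18.8
tool_pos: [0.4844, 0.3271, 0.0594]
orientation: [-0.022, -2.21, 2.212]
force: [-4.4, -1.9, -3.3]
opening: 0.0313
t: 19.18
tool_pos: [0.4845, 0.3291, 0.0594]
orientation: [-0.022, -2.21, 2.212]
force: [-4.5, -2.0, -3.7]
opening: 0.0315
```

View pics/s7crop.png

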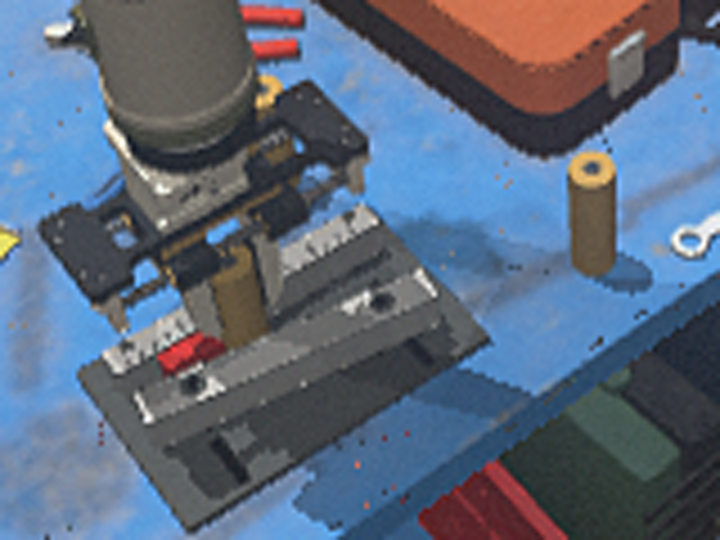

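```bash
python3 -m inch '[[[0,0,-1,0,0,0],[0,0,-1,0,0,0],[0,0,0,0,0,0]]]';  python3 -m inch '[[[0,0,-1,0,0,0],[0,0,-1,0,0,0],[0,0,0,0,0,0]]]'; python3 -m inch '[[[0,0,-1,0,0,0],[0,0,-1,0,0,0],[0,0,0,0,0,0]]]'
```

```text
t: 19.65
tool_pos: [0.4846, 0.3306, 0.0594]
orientation: [-0.022, -2.209, 2.213]
force: [-4.8, -5.4, -2.5]
opening: 0.0315
t: 20.02
tool_pos: [0.4846, 0.3313, 0.0593]
orientation: [-0.021, -2.206, 2.215]
force: [-5.0, -10.2, -1.2]
opening: 0.0316
t: 20.4
tool_pos: [0.4847, 0.332, 0.0593]
orientation: [-0.021, -2.203, 2.217]
force: [-5.5, -16.8, 3.2]
opening: 0.0317
```

```bash
python3 -m inch '[[[0,0,2,0,0,0],[0,0,2,0,0,0],[0,0,0,0,0,0]]]';  python3 -m inch '[[[0,0,3,0,0,0],[0,0,4,0,0,0],[0,0,4,0,0,0],[0,0,4,0,0,0],[1.5,0,3,0,0,0],[0,0,0,0,0,0],[0,0,0,0,0,0]]]'; python3 - <<'E'
from h import *
c=cam("wrist"); cv2.imwrite("pics/wrist8.png",c[0]); c=cam("scene"); cv2.imwrite("pics/s8crop.png",cv2.resize(c[0][200:320,150:310],None,fx=4.5,fy=4.5,interpolation=cv2.INTER_CUBIC))
E
```

```text
t: 20.78
tool_pos: [0.4846, 0.3314, 0.0593]
orientation: [-0.022, -2.211, 2.211]
force: [-3.0, -0.2, -6.3]
opening: 0.0317
t: 21.65
tool_pos: [0.4838, 0.3138, 0.0604]
orientation: [-0.024, -2.213, 2.211]
force: [-0.3, -0.1, -3.3]
opening: 0.0313
```

View pics/s8crop.png

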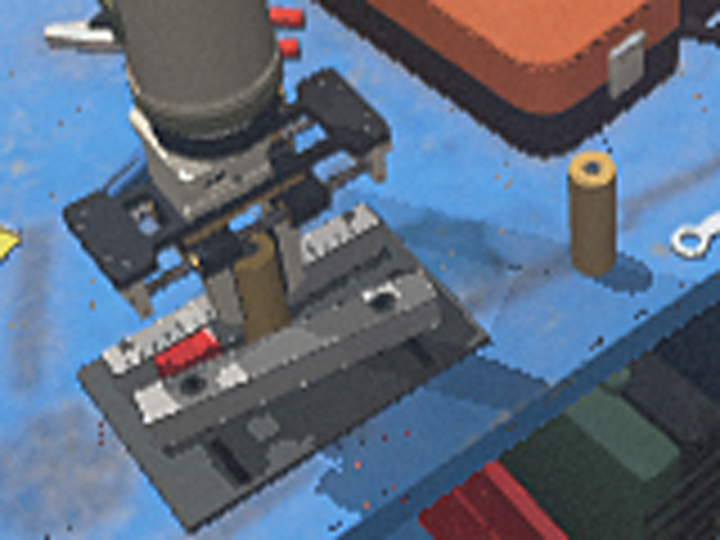

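View pics/wrist8.png

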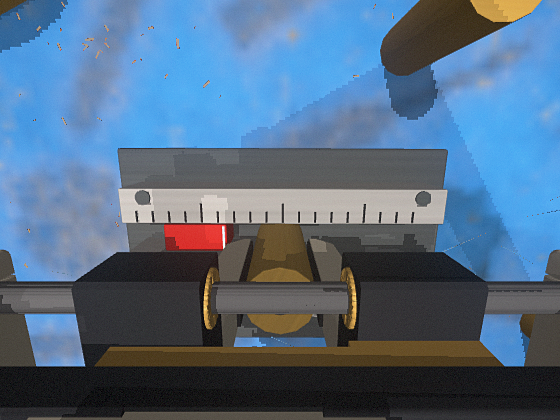

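```bash
python3 -m inch '[[[0,-10,0,0,0,0],[0,-20,0,0,0,0],[0,-40,0,0,0,0],[0,-40,0,0,0,0],[0,-40,0,0,0,0],[0,0,0,0,0,0],[0,0,0,0,0,0]]]'; python3 - <<'E'
from h import *
c=cam("wrist"); cv2.imwrite("pics/wrist9.png",c[0]); im,K,R,t=c
h=cv2.cvtColor(im,cv2.COLOR_BGR2HSV)
m=((h[...,0]<6)|(h[...,0]>172))&(h[...,1]>130)&(h[...,2]>60);m[:140]=0;m[270:]=0
n,l,s,cc=cv2.connectedComponentsWithStats(m.astype(np.uint8))
for i in range(1,n):
    if s[i,4]>50:
        x,y,w,hh=s[i,:4]; print(s[i],ray((x-.5,y+hh/2),K,R,t,.038),ray((x+w-.5,y+hh/2),K,R,t,.038))
print(monitor.read_state()['force'])
E
```

```text
t: 22.62
tool_pos: [0.4827, 0.3135, 0.2096]
orientation: [-0.022, -2.211, 2.211]
force: [0.7, 0.4, -3.8]
opening: 0.0311
[501 144  43  54 756] [0.50916296 0.07097598 0.038     ] [0.50820118 0.02377886 0.038     ]
[214 186  37  16 553] [0.49000762 0.38776668 0.038     ] [0.48916414 0.34641909 0.038     ]
[-0.32664948  0.06030429 -4.28370426]
```

View pics/wrist9.png

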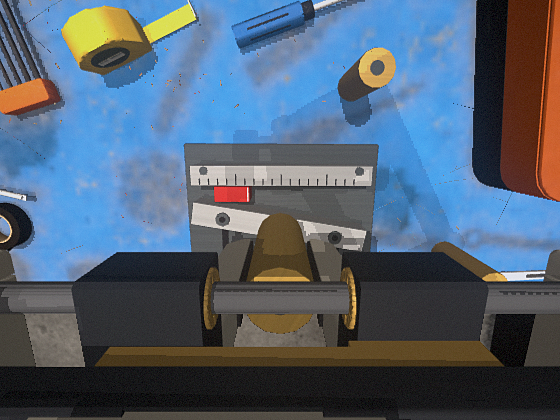

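```bash
python3 - <<'E'
from h import *
im,K,R,t=cam("wrist")
h=cv2.cvtColor(im,cv2.COLOR_BGR2HSV); br=(h[...,1]<60)&(h[...,2]>140)
def fit(us,r0,r1,top):
    P=[]
    for u in us:
        c=np.where(br[r0:r1,u])[0]
        if len(c): P.append(ray((u,r0+(c.min()-.5 if top else c.max()+.5)),K,R,t,.04)[:2])
    P=np.array(P)
    for _ in range(4):
        a=np.polyfit(P[:,1],P[:,0],1); r=abs(P[:,0]-np.polyval(a,P[:,1])); P=P[r<max(.0012,1.5*np.median(r))]
    return a,len(P)
f,n1=fit(list(range(200,214))+list(range(255,360)),160,190,False)
j,n2=fit(list(range(200,256)),200,250,True)
print(f,n1,j,n2)
ys=np.linspace(.28,.38,1001); x=f[0]*ys+f[1]-.016*np.hypot(1,f[0])
d=(x-(j[0]*ys+j[1]))/np.hypot(1,j[0]); print("wedge y",ys[np.argmin(abs(d-.016))], "angle",np.degrees(np.arctan(f[0])-np.arctan(j[0])))
E
```

```text
[0.02055398 0.49235981] 107 [0.19058836 0.40352933] 55
wedge y 0.3325 angle -9.613008967361441
```

```bash
python3 -m inch '[[[20,0,20,0,0,0],[20,0,40,0,0,0],[20,0,45,0,0,0],[0,0,45,0,0,0],[0,0,45,0,0,0],[0,0,45,0,0,0],[0,0,45,0,0,0],[0,0,45,0,0,0]]]';  python3 -m inch '[[[0,0,45,0,0,0],[0,0,45,0,0,0],[0,0,45,0,0,0],[0,0,45,0,0,0],[0,0,45,0,0,0],[0,0,45,0,0,0],[0,0,30,0,0,0],[0,0,0,0,0,0]]]'
```

```text
t: 23.72
tool_pos: [0.4152, -0.0164, 0.2082]
orientation: [-0.02, -2.211, 2.21]
force: [1.0, 0.4, -3.3]
opening: 0.0318
t: 24.72
tool_pos: [0.409, -0.3162, 0.2077]
orientation: [-0.022, -2.211, 2.206]
force: [0.8, -0.7, -3.8]
opening: 0.0314
```

```bash
python3 -m inch '[[[-12,0,33,0,0,0],[-12,0,33,0,0,0],[-12,0,30,0,0,0],[0,0,0,0,0,0],[0,0,0,0,0,0]]]'; python3 - <<'E'
from h import *
s=monitor.read_state(); print(s['tool_pos'])
for n in ["wrist","top"]:
    im,K,R,t=cam(n); cv2.imwrite(f"pics/{n}10.png",im)
    print(n,proj([s['tool_pos'][0],s['tool_pos'][1],.002],K,R,t))
E
```

```text
t: 25.35
tool_pos: [0.444, -0.4103, 0.2086]
orientation: [-0.02, -2.213, 2.208]
force: [0.3, 0.2, -3.4]
opening: 0.0312
[ 0.44399676 -0.41028882  0.20855729]
wrist [280.38682892 193.23815471]
top [410.49414293 251.58710541]
```

View pics/wrist10.png

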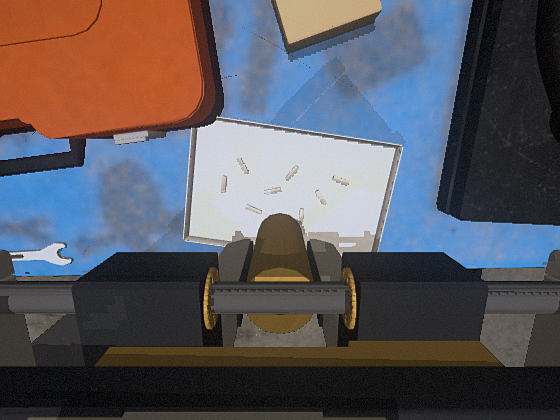

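View pics/top10.png

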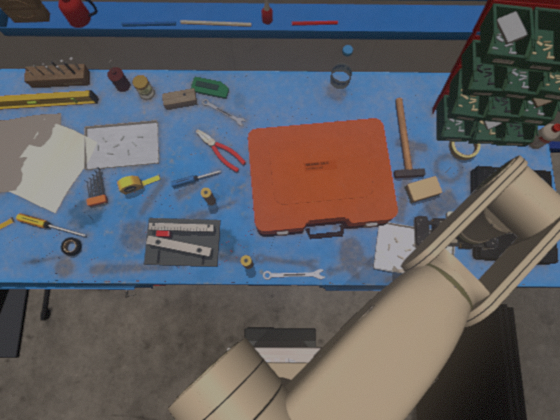

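```bash
python3 - <<'E'
from h import *
im,K,R,t=cam("top")
for z in (0,.08,.14):
    for p in [(397,213),(385,222)]: print(z,p,ray(p,K,R,t,z)[:2])
E
python3 -m inch '[[[0,40,0,0,0,0],[0,40,0,0,0,0],[0,25,0,0,0,0],[0,0,0,0,0,0]]]'
```

```text
0 (397, 213) [ 0.56998976 -0.3757796 ]
0 (385, 222) [ 0.53979635 -0.33524976]
0.08 (397, 213) [ 0.54984832 -0.350837  ]
0.08 (385, 222) [ 0.52165278 -0.31298897]
0.14 (397, 213) [ 0.53474225 -0.33213004]
0.14 (385, 222) [ 0.5080451  -0.29629338]
t: 26.0
tool_pos: [0.4429, -0.4096, 0.1023]
orientation: [-0.018, -2.214, 2.206]
force: [0.1, 0.8, -2.8]
opening: 0.0317
```

```bash
python3 -m inch '[[[0,25,0,0,0,0],[0,14,0,0,0,0],[0,5,0,0,0,0],[0,0,0,0,0,0],[0,0,0,0,0,0]]]'; python3 -m inch '[[[0,1.5,0,0,0,0],[0,1.5,0,0,0,0],[0,0,0,0,0,0],[0,0,0,0,0,0]]]'
```

```text
t: 26.62
tool_pos: [0.4448, -0.4123, 0.0618]
orientation: [-0.023, -2.211, 2.213]
force: [0.1, -0.7, -2.9]
opening: 0.0315
t: 27.12
tool_pos: [0.4443, -0.4118, 0.0577]
orientation: [-0.022, -2.211, 2.211]
force: [-0.3, 0.0, -3.8]
opening: 0.0315
```

```bash
python3 -m inch '[[[0,1.5,0,0,0,0],[0,1,0,0,0,0],[0,0,0,0,0,0],[0,0,0,0,0,0]]]'; python3 -m inch '[[[0,1,0,0,0,0],[0,0,0,0,0,0],[0,0,0,0,0,0]]]';python3 -m inch '[[[0,0.7,0,0,0,0],[0,0,0,0,0,0],[0,0,0,0,0,0]]]'
```

```text
t: 27.62
tool_pos: [0.4442, -0.4118, 0.0552]
orientation: [-0.022, -2.211, 2.211]
force: [-0.1, 0.5, -3.5]
opening: 0.0316
t: 28.0
tool_pos: [0.4443, -0.4118, 0.0542]
orientation: [-0.022, -2.211, 2.211]
force: [0.2, 0.7, -3.6]
opening: 0.0316
t: 28.38
tool_pos: [0.4442, -0.4118, 0.0535]
orientation: [-0.022, -2.211, 2.211]
force: [-0.5, -0.6, -3.3]
opening: 0.0314
```

```bash
python3 -m inch '[[[0,0.7,0,0,0,0],[0,0,0,0,0,0],[0,0,0,0,0,0]]]'; python3 -m inch '[[[0,0.4,0,0,0,0],[0,0,0,0,0,0],[0,0,0,0,0,0]]]'
```

```text
t: 28.75
tool_pos: [0.4444, -0.4119, 0.053]
orientation: [-0.023, -2.211, 2.212]
force: [1.0, -0.8, -2.1]
opening: 0.0321
t: 29.12
tool_pos: [0.4444, -0.4119, 0.053]
orientation: [-0.023, -2.211, 2.212]
force: [-1.4, 2.6, 4.2]
opening: 0.0316
```

```bash
python3 -m inch '[[[0,0,0,0,0,0],[0,0,0,0,0,0],[0,0,0,0,0,0]]]' 36 3; python3 -m inch '[[[0,0,0,0,0,0],[0,0,0,0,0,0],[0,0,0,0,0,0],[0,0,0,0,0,0]]]' 60; python3 -m inch '[[[0,-15,0,0,0,0],[0,-30,0,0,0,0],[0,-40,0,0,0,0],[0,-40,0,0,0,0],[20,-20,0,0,0,0],[30,0,0,0,0,0],[0,0,0,0,0,0],[0,0,0,0,0,0]]]'; python3 - <<'E'
from h import *
for n in ["wrist","scene","top"]:
    im,K,R,t=cam(n); cv2.imwrite(f"pics/{n}11.png",im)
    if n=="scene": cv2.imwrite("pics/s11crop.png",cv2.resize(im[150:310,150:430],None,fx=2.8,fy=2.8,interpolation=cv2.INTER_CUBIC))
E
```

```text
t: 29.5
tool_pos: [0.4442, -0.4118, 0.0523]
orientation: [-0.022, -2.211, 2.211]
force: [0.4, -0.2, 0.5]
opening: 0.0357
t: 30.0
tool_pos: [0.4443, -0.4118, 0.0524]
orientation: [-0.022, -2.211, 2.211]
force: [-0.2, -0.6, 0.3]
opening: 0.0598
t: 31.0
tool_pos: [0.3947, -0.4109, 0.1982]
orientation: [-0.024, -2.211, 2.212]
force: [0.2, -0.2, -0.1]
opening: 0.0602
```

View pics/wrist11.png

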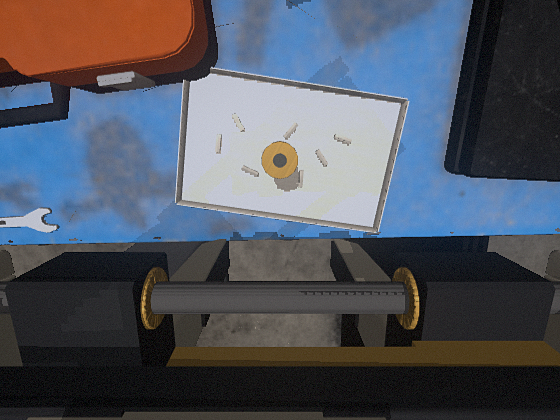

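View pics/s11crop.png

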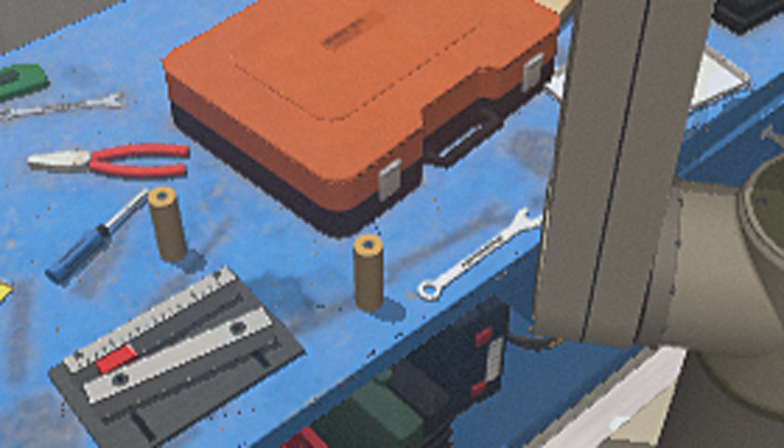

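The wrist view shows the bar standing upright near the middle of the right tray at (279,160). The scene view shows the red slider left near the narrow end of the slot, with the other tools undisturbed.

```bash
python3 -c "
from plant import robot; print(robot.close_job())"
```

```text
the job is handed in; nothing more can be done
None
```

The job is done and handed in at about 31 s of robot time. The bar was slid along the fence until it wedged, the red slider was left as the reading, and the bar now stands upright in the right-hand steel tray.

- **Wedge:** pushing resistance rose from about 2 N to 17 N as the bar wedged at y ≈ 0.331 m. A separate camera fit of fence and jaw put the wedge point at 0.3325 m, so the two agree to about 1.5 mm.
- **Bar position and tilt:** the tool tilted slightly while wedging, well under 1°. It came back upright when I eased off. For part of the slide the bar hung a fraction of a millimetre above the plate.
- **Reading:** after I backed the bar off and lifted it out, the slider's front face measured y ≈ 0.346–0.347 m. That is about one bar radius beyond the wedge point, as it should be, and the slider did not move when the bar left.
- **Last pictures:** the bar stands near the middle of the tray, the slider is still near the narrow end, and the other tools look undisturbed. The gripper was clear, about 0.2 m up.

No check failed. The early top and scene camera estimates of the fence were about 2.5 mm off the closer wrist view. The bar met the fence about 1.6 mm (in TCP position) past where the wrist view put it, so I found the fence by touch.

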